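# Refill the scent tray

## Task

Refill the scent tray on the shop counter: tip all six round aroma stones out of the white cup into the tray and stand the empty cup upright on the counter again. Then lower the wooden cover over the tray's two pins until it rests flush on the rim, keeping hold of it until it is fully down; leave the candle, bottles and soap carton where they stand.

Things in the scene. Friction and masses are not known exactly. Their poses are not given: they have to be found in the camera images.
- tray: White ceramic scent tray fixed to the counter, 106 mm (its x) by 186 mm (its y), rim 45 mm high. The open well is 96 mm (x) by 128 mm (y) inside, floor 5 mm up; beyond it at each y end is a solid land level with the rim, with an upright steel pin. Origin: centre of the underside, z up.
- tray_mouth (a point): Centre of the tray's open mouth, level with the rim (45 mm above the counter).
- pin_a (a point): Tip of the tray's pin at its +y end: 12 mm diameter, standing 25 mm above the rim, top edge slightly chamfered, 80 mm from the tray's centre.
- pin_b (a point): Tip of the like pin at the tray's -y end, 160 mm from pin_a.
- cover: Loose flat wooden cover of the tray, 106 mm (its x) by 186 mm (its y) by 8 mm thick, 0.25 kg. Through holes of 15 mm diameter lie on its y axis, 80 mm either side of centre; either way round fits. On top, along its y axis, is a bridge handle: bar 16 mm wide (x), 78 mm long (y), 14 mm high, its top 40 mm above the underside; dark vent marks on the plate. Origin: centre of the underside, z up.
- cover_handle (a point): Middle of the cover's handle bar, 33 mm above the underside of the cover.
- cup: Loose white ceramic cup, round, 78 mm tall, body 64 mm diameter up to 55 mm height, then flaring to a 72 mm rim; inside it tapers from 66 mm at the mouth to 50 mm at the floor, which is 6 mm up; about 0.2 kg. It holds the six stones. A candle in an identical cup stands nearby. Origin: centre of the underside, z up along its axis.
- cup_rim (a point): Centre of the cup's mouth, 78 mm above its underside.
- candle: Bystander: a candle, the same cup but filled with pale wax to 58 mm height. Origin: centre of the underside.
- bottle_a: Bystander: clear scent bottle, 38 mm diameter, 87 mm tall with black cap. Origin: centre of the underside.
- bottle_b: Bystander: amber scent bottle, same size. Origin: centre of the underside.
- soap_box: Bystander: soap carton 60 x 90 x 34 mm. Origin: centre of the underside.
- stone0: One of six smooth glazed terracotta aroma stones, a slippery ball 21 mm in diameter, 11 g, starting in the cup. Origin: its centre.
- stone1: One of six smooth glazed terracotta aroma stones, a slippery ball 21 mm in diameter, 11 g, starting in the cup. Origin: its centre.
- stone2: One of six smooth glazed terracotta aroma stones, a slippery ball 21 mm in diameter, 11 g, starting in the cup. Origin: its centre.
- stone3: One of six smooth glazed terracotta aroma stones, a slippery ball 21 mm in diameter, 11 g, starting in the cup. Origin: its centre.
- stone4: One of six smooth glazed terracotta aroma stones, a slippery ball 21 mm in diameter, 11 g, starting in the cup. Origin: its centre.
- stone5: One of six smooth glazed terracotta aroma stones, a slippery ball 21 mm in diameter, 11 g, starting in the cup. Origin: its centre.
Things that resemble listed ones, but are neither listed nor needed, are in the scene too. What is shaped like the cup but red or turquoise is not meant.

How it is judged:
By the outcome, as a careful person would: the job done as asked, in the order asked, and still so for the second after the job is handed in, with the robot touching nothing.
It also fails if it takes over 70 s, if anything falls off the work surface, if the arm or the gripper's body presses on something with over 40 N, if the wrist force passes 120 N, or if a joint passes its speed limit or range.

## Robot

A 6-joint arm with a two-finger parallel gripper is mounted at the origin on the work surface. World frame = base frame: x ahead of the robot, y to its left, z up, the work surface at z = 0. Lengths are in m, angles in rad, forces in N, time in s.
With the tool pointing down it reaches from about 0.3 to 0.775 m from the base axis. Payload 14.6 kg.
Tool frame: the origin (TCP) lies at the very end of the fingers, on their centre line; the grasp point (between the pads) lies 19 mm behind it; z points along the fingers, y is the line along which they close (so a half turn about z gives the same grasp; the last joint's range is limited). The gripper opens to 85 mm and grips with 20 to 120 N. Pads are 22 mm wide; open, the fingers measure 114 mm over their backs; the gripper's body (76 mm by 85 mm) begins 54 mm behind the grasp point. The pads swing forward as they close: fully open they stand 13 mm farther back than shut.
Start: joints at [-1.274, 0.3, 1.521, -0, 1.321, -0.067], TCP at [0.196, -0.514, 0.231] pointing down, gripper open.
Joint ranges: [-3.03, 3.03], [-0.79, 2.21], [0.23, 2.52], [-1.04, 4.18], [0, 3.07], [-2.55, 2.55]. Speed limits (rad/s): [2.22, 2.22, 2.57, 3.14, 3.14, 3.14].

## Interface

Orientations are given as a unit quaternion [x, y, z, w].
In Python, from plant import arm gives the robot as it stands. The module is installed in compiled form; this text tells all that it offers.
- The arm moves only by the shell command python3 -m crank 'ROWS' [FORCE]. ROWS is JSON, a list of rows, each a list of 5 numbers: the finger opening in cm, from 0 to 8.54, then the shift along the tool's x, y, z in cm, then the turn about the tool's z in degrees. In form: [[claw, tx, ty, tz, yaw], ...]. A call has 1 to 20 rows; each row is the pose to reach, as a shift and turn from the pose commanded when the call began, along the tool's axes at that moment; what a row does not reach only later rows make up. A row lasts 1/10 s, in which the tool goes at most 50 mm and 8.59 degrees, less where a joint would pass 70% of its speed; a pose out of reach is approached as far as the arm can. A call with a gripper value outside its range is refused whole. The fingers move at their own pace and stop on an object; FORCE is the grip in N (left out, the last holds). Time passes only in rows, so rows that repeat a pose let the fingers close. It gives the time, the measured TCP pose, the force, the opening and the grip force at its end, in the units of the state.
- arm.get_state(): the state, without advancing time (a new reading comes with each control period).
- arm.camera(name): name is "scene" or "top" or "wrist"; returns (picture, depth): 480x640x3 uint8, blue, green, red; 480x640 float32, m along the optical axis (not along the pixel's ray), 0 where there is no reading.
- arm.camera_info(name): a dict with "intrinsics" (3x3 intrinsics, pixels), "k1" (the pictures are not rectified: a ray, as slopes to the right and down, at radius r is drawn at 1 + k1 r^2 times it, then the intrinsics apply), "R" (3x3) and "t" (3): a world point X has camera coordinates R X + t. Camera axes: x right, y down, z forward; pixel columns grow to the right and rows downward; lengths in m; the calibration is good to about 2 mm. A picture is of the moment at which its call begins: read the wrist's pose just before it. camera_info takes no time and is no camera call; for the wrist camera it gives the pose at the moment of the call.
- arm.finish_job(): hands the job in; it is judged then, once.
The state is a dict: "t": time; "q": joint angles; "qd": joint speeds; "effort": joint torques, N m; "ee_pos": TCP position; "tcp_rot": TCP orientation; "force": force on the tool from outside, world axes, zero at the start; "ft_torque": the same for the moment, N m; "gripper_width": opening from 0.0 (shut) to 1.0 (fully open); "grasp_force": force on a finger pad.
Only numpy, scipy, OpenCV 4.12 (cv2) and the standard library are available. Lean on these libraries where they do the work, as an engineer would, in place of code of your own. Each camera call takes 0.05 s, during which the arm holds its last target. There are 200 camera calls.

## Working session

There is one attempt and no reset: what is moved stays moved. The work goes in short steps, Python scripts to look and compute and a shell command to move; the robot and the scene stay as the last step left them, time stands still between calls to the robot, and variables do not carry over. Pictures are saved under pics/ and viewed, at most 13 in all, crops included, and the job is handed in when it is done.

```bash
mkdir -p pics; cat > h.py <<'E'
import numpy as np, cv2
from plant import arm
def snap(n, f):
    i=arm.camera_info(n); p,d=arm.camera(n); cv2.imwrite(f'pics/{f}.png',p); np.savez(f'pics/{f}.npz',p=p,d=d,K=i['intrinsics'],k1=i['k1'],R=i['R'],t=i['t']); return p,d,i
def load(f):
    z=np.load(f'pics/{f}.npz'); return z['p'],z['d'],dict(intrinsics=z['K'],k1=float(z['k1']),R=z['R'],t=z['t'])
def rays(uv,i):
    K=np.array(i['intrinsics'],float); uv=np.array(uv,float).reshape(-1,1,2)
    n=cv2.undistortPoints(uv,K,np.array([i['k1'],0,0,0,0.])).reshape(-1,2)
    return np.c_[n,np.ones(len(n))]
def onplane(uv,i,z):
    R=np.array(i['R']);t=np.array(i['t']).ravel(); c=-R.T@t; d=rays(uv,i)@R
    return c+d*((z-c[2])/d[:,2])[:,None]
def cloud(d,i):
    v,u=np.mgrid[0:480,0:640]; r=rays(np.c_[u.ravel(),v.ravel()],i)*d.reshape(-1,1)
    return ((r-np.array(i['t']).ravel())@np.array(i['R'])).reshape(480,640,3)
E
python3 - <<'E'
from h import *
s=arm.get_state(); print(s)
for n in('scene','top'):
    p,d,i=snap(n,n+'0'); print(n,i)
E
```

```text
{'t': 0.0, 'q': array([-1.27360652e+00,  3.00486552e-01,  1.52156174e+00,  1.87283822e-05,
        1.32068312e+00, -6.66255425e-02]), 'qd': array([ 0.0002875 ,  0.00034045, -0.00030272, -0.00021587, -0.00346716,
       -0.00058569]), 'effort': array([-3.55676593e-04, -5.43497837e+01, -3.61788905e+01, -1.16000069e-04,
        4.04071863e-03, -1.43899604e-05]), 'ee_pos': array([ 0.19563674, -0.51379288,  0.23072101]), 'tcp_rot': array([ 9.83500634e-01,  1.80903785e-01, -5.64828012e-05, -5.66644480e-04]), 'force': array([-0.14996567, -0.23563401, -0.33317733]), 'ft_torque': array([ 0.00836536, -0.02223563, -0.01322488]), 'grasp_force': 0.0, 'gripper_width': 0.9963287991272136}
scene {'intrinsics': array([[487.44368066,   0.        , 324.73581402],
       [  0.        , 487.44368066, 239.68165318],
       [  0.        ,   0.        ,   1.        ]]), 'k1': -0.110124779747206, 'R': array([[ 0.72088904,  0.6930172 ,  0.00679313],
       [ 0.4438109 , -0.45408739, -0.77255196],
       [-0.53230712,  0.55993911, -0.63491521]]), 't': array([-0.36469647, -0.17423738,  1.34127877])}
top {'intrinsics': array([[532.53250121,   0.        , 318.47710036],
       [  0.        , 532.53250121, 240.76284975],
       [  0.        ,   0.        ,   1.        ]]), 'k1': -0.03562098737162952, 'R': array([[-0.01220291, -0.99990786,  0.0059472 ],
       [-0.9847724 ,  0.01098625, -0.17350109],
       [ 0.17341977, -0.00797386, -0.98481572]]), 't': array([-0.03019744,  0.54116254,  1.01580666])}
```

View pics/top0.png

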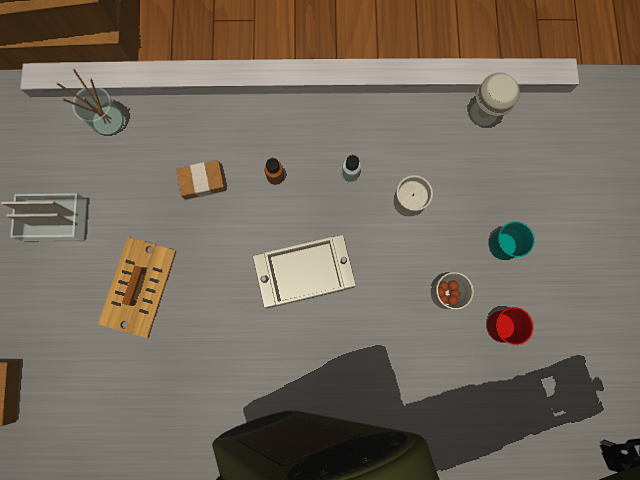

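View pics/scene0.png

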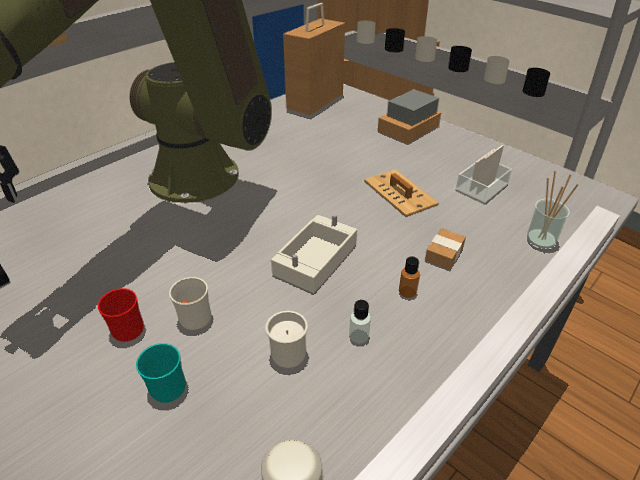

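The top view shows:
- The cup with stones is at about (454,290), the candle at (413,194) and the red cup at (510,326).
- The tray is at (304,271), with pins at (265,279) and (343,260).
- The cover is at (137,287), with holes at (150,249) and (124,325).

The scene view agrees. The tool can't tilt, so I'll pinch the cup by its rim and let it hang. Then I'll swing it over the tray's long rim edge to pour.

```bash
cat > m.py <<'E'
from h import *
def fit(P,lo,hi,box,name,circ=False):
    m=(P[...,2]>lo)&(P[...,2]<hi)&(P[...,0]>box[0])&(P[...,0]<box[1])&(P[...,1]>box[2])&(P[...,1]<box[3])
    q=(P[m][:,:2]*1000).astype(np.float32)
    if len(q)<8: print(name,'none');return
    r=cv2.minEnclosingCircle(q) if circ else cv2.minAreaRect(q)
    print(name,len(q),np.round(np.r_[r[0],r[1]],1) if circ else (np.round(r[0],1),np.round(r[1],1),round(r[2],1)),'zmed',np.median(P[m][:,2]).round(4))
E
python3 - <<'E'
from m import *
p,d,i=load('top0')
pt=lambda u,z:onplane([u],i,z)[0].round(3)
for n,u,z in [('cup',(454,290),.078),('red',(511,325),.078),('teal',(514,240),.078),('candle',(414,193),.078),('pin',(265,279),.07),('pin',(343,260),.07),('cov',(137,287),.008),('hole',(150,249),.008),('hole',(124,325),.008),('handle',(134,286),.04)]: print(n,pt(u,z))
c=pt((454,290),.078); t=pt((304,271),.045); v=pt((137,287),.008)
b=lambda c,r:(c[0]-r,c[0]+r,c[1]-r,c[1]+r)
for f in('top0','scene0'):
    p,d,i=load(f); P=cloud(d,i); print(f)
    fit(P,.073,.084,b(c,.05),'cup',True); fit(P,.040,.050,b(t,.12),'tray'); fit(P,.004,.013,b(v,.12),'cover'); fit(P,.034,.046,b(v,.06),'handle'); fit(P,.058,.08,b(pt((0,0),0)*0+t+[.02,-.08,0],.03),'pinb',True);fit(P,.058,.08,b(t+[-.02,.08,0],.03),'pina',True)
E
```

```text
cup [ 0.437 -0.295  0.078]
red [ 0.369 -0.4    0.078]
teal [ 0.533 -0.418  0.078]
candle [ 0.629 -0.226  0.078]
pin [0.463 0.068 0.07 ]
pin [ 0.498 -0.083  0.07 ]
cov [0.456 0.335 0.008]
hole [0.534 0.312 0.008]
hole [0.379 0.359 0.008]
handle [0.455 0.331 0.04 ]
top0
cup 222 [ 436.9 -295.9   36.3] zmed 0.0782
tray 1831 (array([482.8,  -6.4]), array([107. , 186.3]), 12.8) zmed 0.0456
cover 4629 (array([455.9, 335.4]), array([239.7, 238.3]), 89.8) zmed 0.0083
handle 347 (array([457.3, 335.3]), array([18.1, 78.4]), 73.9) zmed 0.0403
pinb 31 [499.7 -84.7   5.7] zmed 0.0696
pina 33 [465.1  71.7   6. ] zmed 0.07
scene0
cup 246 [ 436.4 -295.8   37.4] zmed 0.0763
tray 1207 (array([481.4,  -5.8]), array([109.4, 189.7]), 12.7) zmed 0.0446
cover 1434 (array([453. , 358.8]), array([196.5, 227.7]), 88.9) zmed 0.0085
handle 145 (array([457.7, 336.5]), array([19.9, 81.7]), 74.0) zmed 0.0396
pinb 40 [501.3 -84.2   6.3] zmed 0.0662
pina 32 [465.3  72.5   6.6] zmed 0.0665
```

```bash
python3 -m crank '[[8.5,4,-1.6,1,1],[8.5,8,-3.2,2,2],[8.5,12,-4.8,3,3],[8.5,16,-6.3,4,4],[8.5,20,-7.9,5.4,5.4],[8.5,24,-9.4,6.4,6.5],[8.5,27,-10.6,7.2,7.4],[8.5,29,-11.4,7.8,8],[8.5,30.2,-11.8,8.1,8.3],[8.5,30.2,-11.8,8.1,8.3],[8.5,30.2,-11.8,8.1,8.3]]' 30
python3 - <<'E'
from h import *
s=arm.get_state();print(s['ee_pos'],s['tcp_rot'],np.degrees(2*np.arctan2(s['tcp_rot'][1],s['tcp_rot'][0])))
p,d,i=snap('wrist','w1')
P=cloud(d,i);m=(P[...,2]>.073)&(P[...,2]<.084)&(abs(P[...,0]-.437)<.06)&(abs(P[...,1]+.296)<.06)
print(cv2.minEnclosingCircle((P[m][:,:2]*1000).astype(np.float32)),m.sum())
E
```

```text
t: 1.2
ee_pos: [0.4355, -0.2968, 0.1504]
tcp_rot: [0.994, 0.109, -0.0, 0.0]
force: [-0.8, 0.1, -0.1]
gripper_width: 0.996
grasp_force: 0.0
[ 0.43553567 -0.29682409  0.15038757] [ 9.94011544e-01  1.09275066e-01 -8.42809577e-05  5.20881803e-05] 12.547056081366486
((436.1892395019531, -295.8771057128906), 35.8481559753418) 2186
```

View pics/w1.png

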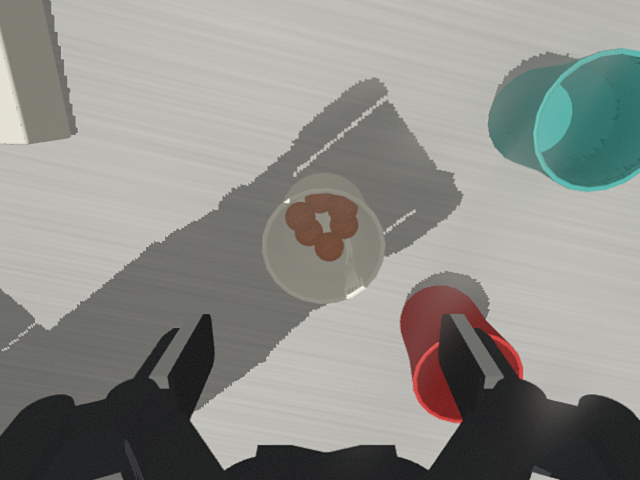

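Wrist view: the stones form a ring in the cup at (325,245), and the TCP is centred to within 1 mm. Next I descend and pinch the rim.

```bash
python3 -m crank '[[8.5,0.1,-0.07,2,0],[8.5,0.1,-0.07,4,0],[8.5,0.1,-0.07,6,0],[8.5,0.1,-0.07,7.5,0],[8.5,0.1,-0.07,8.6,0],[8.5,0.1,-0.07,9.2,0],[8.5,0.1,-0.07,9.4,0],[8.5,0.1,-0.07,9.4,0],[6.5,0.1,-0.07,9.4,0],[6.5,0.1,-0.07,9.4,0],[6.5,0.1,-0.07,9.4,0],[6.5,0.1,-0.07,9.4,0],[6.5,0.1,-0.07,9.4,0]]' 35
python3 -m crank '[[6.5,0,0,-0.5,0],[6.5,0,0,-1.5,0],[6.5,0,0,-3,0],[6.5,0,0,-5,0],[6.5,0,0,-7,0],[6.5,0,0,-9,0],[6.5,0,0,-10.5,0],[6.5,0,0,-11,0],[6.5,0,0,-11,0],[6.5,0,0,-11,0],[6.5,0,0,-11,0]]'
python3 - <<'E'
from h import *
p,d,i=snap('wrist','w2'); snap('scene','s2')
E
```

```text
t: 2.55
ee_pos: [0.4373, -0.2955, 0.0576]
tcp_rot: [0.994, 0.109, 0.001, 0.0]
force: [-2.0, 3.6, 8.8]
gripper_width: 0.816
grasp_force: 37.4
t: 3.65
ee_pos: [0.4365, -0.2951, 0.1654]
tcp_rot: [0.994, 0.109, -0.001, -0.001]
force: [-0.4, -0.2, -3.6]
gripper_width: 0.812
grasp_force: 40.7
```

View pics/s2.png

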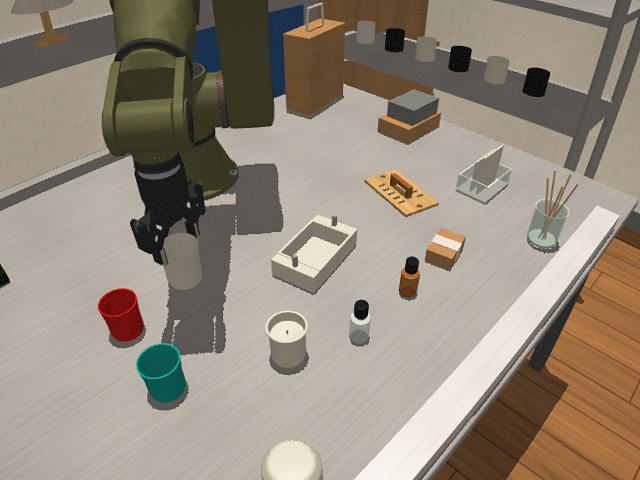

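The cup is held and hanging upright at about (183,262) in the scene view. I'll check the rim height relative to the TCP, then carry it to the tray's near side.

```bash
python3 - <<'E'
from h import *
p,d,i=load('s2');P=cloud(d,i);a=np.hypot(P[...,0]-.4365,P[...,1]+.295)
m=(a<.045)&(P[...,2]>.03); z=P[m][:,2]; print(np.percentile(z,[1,50]))
s=arm.get_state(); x,y,Z=s['ee_pos']; print(s['ee_pos'])
psi=2*np.arctan2(s['tcp_rot'][1],s['tcp_rot'][0]); e=np.array([np.cos(psi),np.sin(psi)]);f=np.array([np.sin(psi),-np.cos(psi)])
th=np.radians(12.5); T=np.array([.4825,-.0063]); X=np.array([np.cos(th),np.sin(th)])
tgt=T-X*.100; dd=tgt-[x,y]; print(np.degrees(psi),tgt,'tx,ty cm',dd@e*100,dd@f*100)
E
```

```text
[0.11623568 0.32939305]
[ 0.43657737 -0.29520596  0.16562712]
12.545706472522284 [ 0.3848704  -0.02794396] tx,ty cm 0.7581846761802484 -27.21123011072318
```

```bash
python3 -m crank '[[6.5,0,-0.5,0,0],[6.5,0,-1.5,0,0],[6.5,0.1,-3.2,0,0],[6.5,0.2,-5.2,0,0],[6.5,0.2,-7.5,0,0],[6.5,0.3,-10,0,0],[6.5,0.3,-12.5,0,0],[6.5,0.4,-15,0,0],[6.5,0.5,-17.5,0,0],[6.5,0.6,-20,0,0],[6.5,0.7,-22.3,0,0],[6.5,0.75,-24.3,0,0],[6.5,0.75,-25.8,0,0],[6.5,0.75,-26.8,0,0],[6.5,0.75,-27.2,0,0],[6.5,0.75,-27.2,0,0],[6.5,0.75,-27.2,0,0]]'
python3 -m crank '[[6.5,0,0,0.5,0],[6.5,0,0,1.5,0],[6.5,0,0,3,0],[6.5,0,0,4.5,0],[6.5,0,0,6,0],[6.5,0,0,7.2,0],[6.5,0,0,7.8,0],[6.5,0,0,7.9,0],[6.5,0,0,7.9,0]]'
python3 - <<'E'
from h import *
p,d,i=snap('scene','s3'); cv2.imwrite('pics/s3c.png',cv2.resize(p[150:350,130:400],None,fx=2.5,fy=2.5))
s=arm.get_state();print(s['ee_pos'],s['force'])
P=cloud(d,i); e=np.array([.976,.2164]); rel=(P[...,:2]-s['ee_pos'][:2]); a=rel@e; b=rel@[.2164,-.976]
m=(abs(b)<.03)&(abs(a)<.05)&(P[...,2]<.105)&(P[...,2]>.01); print(np.percentile(P[m][:,2],[0,5]),np.percentile(a[m],[1,99]))
E
```

```text
t: 5.45
ee_pos: [0.3851, -0.0285, 0.1663]
tcp_rot: [0.994, 0.109, 0.0, 0.0]
force: [0.0, -0.5, -2.6]
gripper_width: 0.814
grasp_force: 40.7
t: 6.35
ee_pos: [0.3851, -0.0283, 0.0873]
tcp_rot: [0.994, 0.109, -0.0, -0.0]
force: [0.4, -0.7, -2.1]
gripper_width: 0.815
grasp_force: 40.8
[ 0.38522189 -0.02830287  0.08755871] [ 0.64546686  0.35768037 -2.90989198]
[0.01037227 0.03199655] [-0.02811512  0.04988609]
```

View pics/s3c.png

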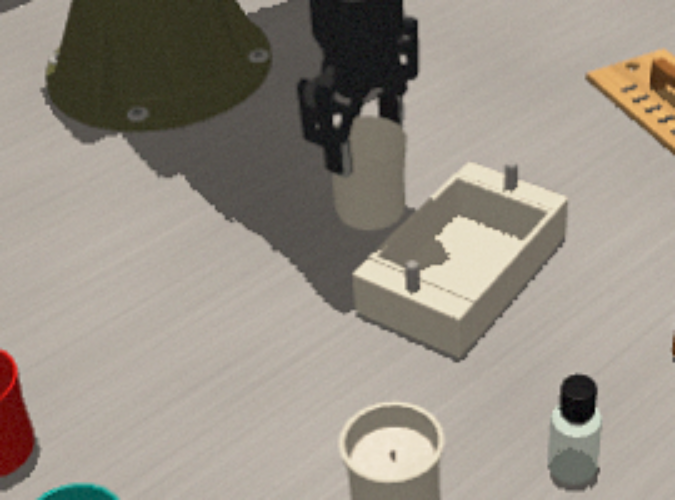

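```bash
python3 -m crank '[[6.5,0.7,0,0.1,0],[6.5,1.5,0,0.15,0],[6.5,2,0,0,0],[6.5,2.6,0,-0.25,0],[6.5,3.2,0,-0.47,0],[6.5,3.8,0,-0.55,0],[6.5,4.4,0,-0.6,0],[6.5,5,0,-0.62,0],[6.5,5.6,0,-0.53,0],[6.5,6.2,0,-0.43,0],[6.5,6.8,0,-0.29,0],[6.5,7.4,0,0,0],[6.5,8,0,0.25,0],[6.5,8.5,0,0.48,0],[6.5,8.5,0,0.48,0]]'
python3 - <<'E'
from h import *
p,d,i=snap('scene','s4'); cv2.imwrite('pics/s4c.png',cv2.resize(p[130:330,170:400],None,fx=2.5,fy=2.5))
E
```

```text
t: 7.9
ee_pos: [0.4682, -0.0096, 0.082]
tcp_rot: [0.994, 0.109, -0.0, -0.0]
force: [-1.3, -1.5, 1.4]
gripper_width: 0.82
grasp_force: 39.8
```

View pics/s4c.png

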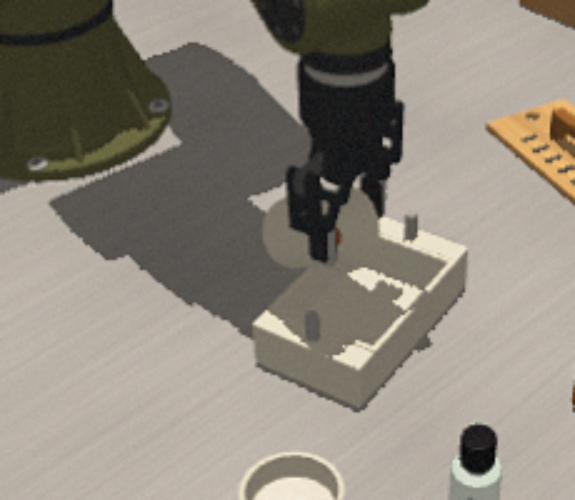

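The cup is tilted about 65° on the tray edge with its mouth over the well, and a red stone shows at (337,237). I'll carry on tipping.

```bash
python3 -m crank '[[6.5,0.4,0,0.3,0],[6.5,0.9,0,0.7,0],[6.5,1.36,0,1.2,0],[6.5,1.75,0,1.65,0],[6.5,2.1,0,2.15,0],[6.5,2.4,0,2.7,0],[6.5,2.65,0,3.2,0],[6.5,2.8,0,3.6,0],[6.5,2.9,0,4,0],[6.5,2.9,0,4,0],[6.5,2.9,0,4,0],[6.5,2.9,0,4,0],[6.5,2.9,0,4,0]]'
python3 - <<'E'
from h import *
p,d,i=snap('top','t5'); p2,_,_=snap('scene','s5')
cv2.imwrite('pics/s5c.png',np.hstack([cv2.resize(p2[150:310,200:390],(380,320)),cv2.resize(p[200:340,230:400],(389,320))]))
E
```

```text
t: 9.25
ee_pos: [0.4964, -0.0034, 0.0427]
tcp_rot: [0.994, 0.109, 0.0, -0.0]
force: [2.0, -1.8, 2.2]
gripper_width: 0.814
grasp_force: 39.4
```

View pics/s5c.png

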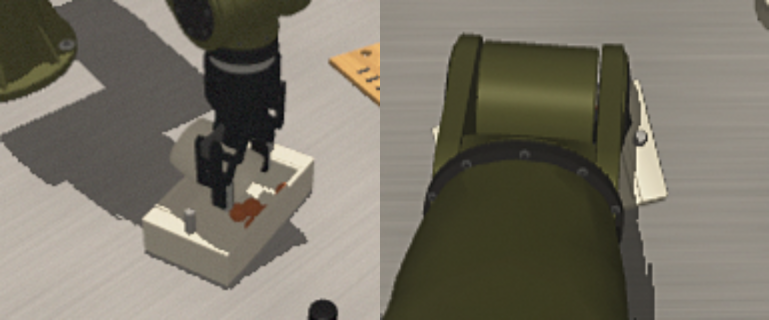

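The stones are in the well, clustered at about (250,205) in the left half of the picture. I'll swing the cup back out along the same arc.

```bash
python3 -m crank '[[6.5,-0.1,0,-0.4,0],[6.5,-0.3,0,-0.9,0],[6.5,-0.6,0,-1.5,0],[6.5,-0.9,0,-2,0],[6.5,-1.5,0,-2.8,0],[6.5,-2.2,0,-3.4,0],[6.5,-2.9,0,-4,0],[6.5,-3.7,0,-4.4,0],[6.5,-4.6,0,-4.7,0],[6.5,-5.6,0,-5,0],[6.5,-6.5,0,-5.1,0],[6.5,-7.5,0,-5.1,0],[6.5,-8.5,0,-5,0],[6.5,-9.5,0,-4.7,0],[6.5,-10.5,0,-4.5,0],[6.5,-11.5,0,-4.5,0],[6.5,-11.9,0,-4.5,0],[6.5,-11.9,0,-4.5,0]]'
python3 - <<'E'
from h import *
p2,_,_=snap('scene','s6'); p,_,_=snap('wrist','w6')
cv2.imwrite('pics/s6c.png',np.hstack([cv2.resize(p2[150:310,130:390],(520,320)),cv2.resize(p,(270,320))]))
E
```

```text
t: 11.15
ee_pos: [0.3798, -0.0294, 0.0876]
tcp_rot: [0.994, 0.109, 0.0, 0.0]
force: [0.5, -0.3, -2.0]
gripper_width: 0.813
grasp_force: 40.3
```

View pics/s6c.png

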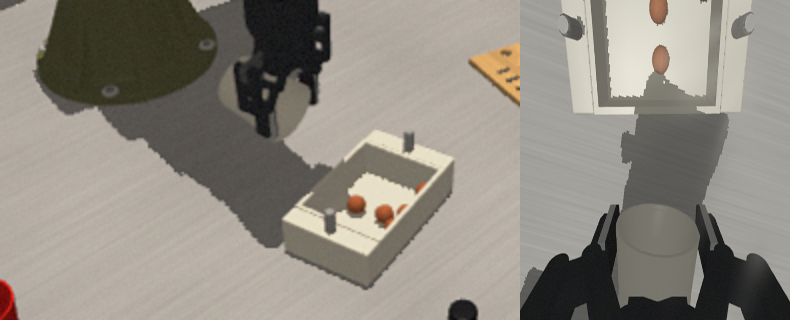

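Five or so stones are visible in the tray, and the cup stays tilted by pad friction, with its base towards the robot. I'll ease the grip to 20 N so gravity swings it upright, then check.

```bash
cat > tilt.py <<'E'
import sys
from h import *
p,d,i=snap('scene',sys.argv[1]); s=arm.get_state(); P=cloud(d,i)
psi=2*np.arctan2(s['tcp_rot'][1],s['tcp_rot'][0]); e=[np.cos(psi),np.sin(psi)]; f=[np.sin(psi),-np.cos(psi)]
r=P[...,:2]-s['ee_pos'][:2]; a=r@e; b=r@f; z=P[...,2]-s['ee_pos'][2]-.021
# light-coloured, low-saturation cup points near gripper
h=cv2.cvtColor(p,cv2.COLOR_BGR2HSV)
m=(abs(b)<.034)&(abs(a)<.1)&(z>-.085)&(z<.04)&(P[...,2]>.012)&(h[...,2]>70)
for lo in np.arange(-.085,.04,.01):
    k=m&(z>=lo)&(z<lo+.01)
    if k.sum()>3: print(round(lo*1000),k.sum(),np.percentile(a[k]*1000,[2,98]).round())
ys,xs=np.where(m); print(xs.min(),xs.max(),ys.min(),ys.max())
E
python3 tilt.py s7; python3 -m crank '[[6.5,0,0,-1,0],[6.5,0,0,0,0],[6.5,0,0,-1,0],[6.5,0,0,0,0],[6.5,0,0,0,0],[6.5,0,0,0,0]]' 20; python3 tilt.py s8
```

```text
-85 78 [54. 91.]
-75 63 [50. 57.]
-65 48 [51. 57.]
-45 18 [-11.  -5.]
-35 105 [-29.  -3.]
-25 83 [-38.  -1.]
-15 73 [-64.   2.]
-5 68 [-74.   3.]
5 52 [-75.   5.]
15 58 [-72.   6.]
25 109 [-72.   7.]
35 17 [-71. -60.]
240 310 178 251
t: 11.9
ee_pos: [0.3799, -0.0293, 0.0871]
tcp_rot: [0.994, 0.109, -0.0, -0.0]
force: [0.2, -1.4, -1.6]
gripper_width: 0.817
grasp_force: 40.1
-85 80 [54. 92.]
-75 65 [53. 58.]
-65 51 [51. 58.]
-45 28 [-18.  -4.]
-35 102 [-28.  -2.]
-25 83 [-34.  -1.]
-15 80 [-71.   2.]
-5 65 [-74.   3.]
5 57 [-75.   5.]
15 58 [-75.   6.]
25 111 [-72.   6.]
35 10 [-71. -61.]
240 310 178 251
```

Depth shows the cup held at about 98° tilt, base towards the robot. I'll turn the gripper half round so the base faces the tray. Then I'll push the base's lower half against the tray's outer edge and lift, which rotates the cup upright.

```bash
python3 -m crank '[[6.5,-0.5,0,-1,0],[6.5,-1.5,0,-2,-3],[6.5,-2.5,0,-3,-8],[6.5,-3.5,0,-3.5,-15],[6.5,-4,0,-3.5,-23],[6.5,-4.3,0,-3.5,-31],[6.5,-4.3,0,-3.5,-39],[6.5,-4.3,0,-3.5,-47],[6.5,-4.3,0,-3.5,-55],[6.5,-4.3,0,-3.5,-63],[6.5,-4.3,0,-3.5,-71],[6.5,-4.3,0,-3.5,-79],[6.5,-4.3,0,-3.5,-85],[6.5,-4.3,0,-3.5,-90],[6.5,-4.3,0,-3.5,-90]]' 30
python3 -m crank '[[6.5,0,0,0,-6],[6.5,0,0,0,-14],[6.5,0,0,0,-22],[6.5,0,0,0,-30],[6.5,0,0,0,-38],[6.5,0,0,0,-46],[6.5,0,0,0,-54],[6.5,0,0,0,-62],[6.5,0,0,0,-70],[6.5,0,0,0,-78],[6.5,0,0,0,-85],[6.5,0,0,0,-90],[6.5,0,0,0,-90],[6.5,0,0,0,-90]]'
python3 tilt.py s9; python3 - <<'E'
from h import *
s=arm.get_state(); th=np.radians(12.5); X=np.array([np.cos(th),np.sin(th)]); r=s['ee_pos'][:2]-[.4825,-.0063]
print(s['ee_pos'],s['q'][[0,5]],'u',-(r@X)*1000-53,'along',r@[-X[1],X[0]],'yaw',np.degrees(2*np.arctan2(s['tcp_rot'][1],s['tcp_rot'][0])))
E
```

```text
t: 13.45
ee_pos: [0.3381, -0.0386, 0.1225]
tcp_rot: [0.625, 0.781, -0.0, -0.0]
force: [0.1, 0.2, -2.4]
gripper_width: 0.816
grasp_force: 40.1
t: 14.85
ee_pos: [0.3381, -0.0386, 0.1225]
tcp_rot: [-0.107, 0.994, 0.0, -0.0]
force: [0.2, -0.4, -1.7]
gripper_width: 0.814
grasp_force: 40.1
-35 7 [-17.  -0.]
-25 57 [-79.  -3.]
-15 132 [-79.  -9.]
-5 123 [-78. -10.]
5 158 [-77.  -9.]
15 234 [-75.  -3.]
25 355 [-72.   1.]
35 60 [-70. -41.]
249 292 171 207
[ 0.33813478 -0.03864659  0.12247712] [-0.22153045 -2.00755788] u 94.94427275730709 along -0.0003334979689039116 yaw 192.3327743164869
```

```bash
python3 -m crank '[[6.5,0,0,2,0],[6.5,0,0,4,0],[6.5,0,0,6,0],[6.5,-0.3,0,7.5,0],[6.5,-0.7,0,8.4,0],[6.5,-0.7,0,8.7,0],[6.5,-1.2,0,8.7,0],[6.5,-1.8,0,8.7,0],[6.5,-2,0,7.85,0],[6.5,-2.3,0,7.05,0],[6.5,-2.7,0,6.1,0],[6.5,-3.25,0,5.3,0],[6.5,-3.25,0,5.3,0]]'
python3 tilt.py s10
```

```text
t: 16.2
ee_pos: [0.3692, -0.0316, 0.0705]
tcp_rot: [-0.109, 0.994, -0.0, -0.001]
force: [-15.8, -4.5, 8.1]
gripper_width: 0.815
grasp_force: 38.8
-85 28 [-96. -66.]
-75 79 [-99. -66.]
-65 64 [-90. -66.]
-55 95 [-69. -60.]
-45 52 [-68. -55.]
-35 47 [-72. -14.]
-25 70 [-74.  -4.]
-15 128 [-76. -14.]
-5 227 [-78. -13.]
5 265 [-68.  -8.]
15 183 [-41.  -4.]
25 63 [-22.  -5.]
263 308 197 255
```

The tilt is already down to about 75° at a modest force, so I'll continue along the arc.

```bash
python3 -m crank '[[6.5,-0.3,0,-0.4,0],[6.5,-0.65,0,-0.8,0],[6.5,-1,0,-1.1,0],[6.5,-1.4,0,-1.45,0],[6.5,-1.85,0,-1.75,0],[6.5,-2.25,0,-2.05,0],[6.5,-2.7,0,-2.25,0],[6.5,-3.15,0,-2.5,0],[6.5,-3.6,0,-2.65,0],[6.5,-4.1,0,-2.8,0],[6.5,-4.6,0,-2.9,0],[6.5,-5.1,0,-3,0],[6.5,-5.1,0,-3,0]]'
python3 tilt.py s11
```

```text
t: 17.55
ee_pos: [0.4212, -0.0209, 0.1014]
tcp_rot: [-0.109, 0.994, -0.001, 0.002]
force: [-4.0, -4.5, 13.7]
gripper_width: 0.813
grasp_force: 31.3
-85 15 [-16. -10.]
-75 4 [-21.  -6.]
-65 29 [-52.  -1.]
-55 102 [-52.  -2.]
-45 126 [-48.   5.]
-35 140 [-44.  19.]
-25 160 [-39.  26.]
-15 177 [-34.  29.]
-5 117 [-32.   7.]
5 97 [-28.  -7.]
15 16 [-27. -19.]
271 311 191 246
```

```bash
python3 -m crank '[[6.5,-0.5,0,0,0],[6.5,-1,0,0,0],[6.5,-1.5,0,0.03,0],[6.5,-2,0,0.06,0],[6.5,-2.4,0,0.13,0],[6.5,-2.8,0,0.22,0],[6.5,-3.1,0,0.28,0],[6.5,-3.3,0,0.3,0],[6.5,-3.3,0,0.3,0]]'
python3 tilt.py s12
```

```text
t: 18.5
ee_pos: [0.4542, -0.0138, 0.0989]
tcp_rot: [-0.109, 0.994, -0.001, 0.003]
force: [2.7, -4.3, 13.3]
gripper_width: 0.811
grasp_force: 30.6
-85 85 [-83.  21.]
-75 67 [-82.  19.]
-65 79 [-24.  34.]
-55 86 [-24.  26.]
-45 100 [-24.  27.]
-35 137 [-24.  27.]
-25 152 [-25.  29.]
-15 154 [-26.  29.]
-5 141 [-27.  36.]
5 18 [-26.  11.]
284 343 193 263
```

The cup is upright. Now I lift it over the pin, turn the gripper part-way back, and set the cup near its old spot.

```bash
python3 -m crank '[[6.5,0,0,-1,0],[6.5,0,0,-2.5,0],[6.5,0,0,-4.5,0],[6.5,0,-0.3,-6,0],[6.5,0.3,-1.3,-6.2,5],[6.5,0.9,-3,-6.2,12],[6.5,1.5,-5,-6.2,20],[6.5,2.2,-7.5,-6.2,28],[6.5,2.9,-10,-6.2,36],[6.5,3.6,-12.5,-6.2,44],[6.5,4.3,-15,-6.2,52],[6.5,5,-17.5,-6.2,60],[6.5,5.7,-20,-6.2,68],[6.5,6.4,-22.5,-6.2,76],[6.5,7,-24.7,-6.2,83],[6.5,7.5,-26.2,-6.2,88],[6.5,7.8,-27.2,-6.2,90],[6.5,7.8,-27.2,-6.2,90],[6.5,7.8,-27.2,-6.2,90]]'
python3 -m crank '[[6.5,0,0,2,0],[6.5,0,0,4,0],[6.5,0,0,6,0],[6.5,0,0,8,0],[6.5,0,0,9,0],[6.5,0,0,9.6,0],[6.5,0,0,9.6,0]]'
python3 - <<'E'
from h import *
p2,_,_=snap('scene','s13'); p,_,_=snap('top','t13')
cv2.imwrite('pics/s13c.png',np.hstack([cv2.resize(p2[190:340,100:260],(384,360)),cv2.resize(p[200:340,230:390],(411,360))]))
E
```

```text
t: 20.45
ee_pos: [0.4349, -0.2953, 0.1587]
tcp_rot: [0.625, 0.781, 0.0, -0.0]
force: [0.7, 0.1, -1.8]
gripper_width: 0.807
grasp_force: 34.6
t: 21.15
ee_pos: [0.4349, -0.2955, 0.0624]
tcp_rot: [0.625, 0.78, 0.0, -0.0]
force: [-0.1, -0.4, -2.3]
gripper_width: 0.805
grasp_force: 34.8
```

View pics/s13c.png

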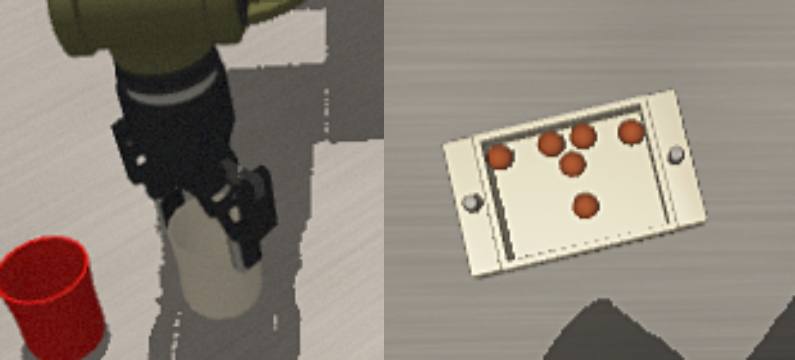

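All six stones are in the tray (right half) and the cup hangs upright just above the counter. I'll lower it until it touches.

```bash
python3 -m crank '[[6.5,0,0,0.15,0],[6.5,0,0,0.3,0],[6.5,0,0,0.45,0],[6.5,0,0,0.6,0],[6.5,0,0,0.6,0]]'
```

```text
t: 21.75
ee_pos: [0.4347, -0.2957, 0.0563]
tcp_rot: [0.626, 0.78, 0.0, -0.0]
force: [-1.8, 0.5, -2.1]
gripper_width: 0.81
grasp_force: 34.8
```

```bash
python3 -m crank '[[6.5,0,0,0.15,0],[6.5,0,0,0.3,0],[6.5,0,0,0.3,0]]'; python3 tilt.py s14
```

```text
t: 22.05
ee_pos: [0.435, -0.2966, 0.0546]
tcp_rot: [0.626, 0.78, -0.0, 0.001]
force: [-5.3, -1.5, 12.0]
gripper_width: 0.808
grasp_force: 36.5
-65 110 [-25.  29.]
-55 158 [-25.  29.]
-45 169 [-24.  29.]
-35 155 [-24.  28.]
-25 128 [-25.  36.]
-15 149 [-26.  37.]
-5 151 [-26.  35.]
5 42 [-27.  22.]
170 208 274 322
```

Contact is made and the cup is upright. I'll release, rise, and check.

```bash
python3 -m crank '[[7,0,0,0,0],[7.3,0,0,-0.1,0],[7.8,0,0,-0.1,0],[8.3,0,0,-0.1,0],[8.5,0,0,-0.1,0],[8.5,0,0,-0.1,0],[8.5,0,0,-1,0],[8.5,0,0,-2.5,0],[8.5,0,0,-5,0],[8.5,0,0,-8,0],[8.5,0,0,-11,0],[8.5,0,0,-13,0],[8.5,0,0,-13,0]]'
python3 - <<'E'
from m import *
for c in('scene','wrist'):
    p,d,i=snap(c,c+'15'); P=cloud(d,i); fit(P,.070,.086,(.37,.5,-.36,-.24),c,True)
s=arm.get_state(); print(s['ee_pos'],s['q'])
psi=2*np.arctan2(s['tcp_rot'][1],s['tcp_rot'][0]);e=np.array([np.cos(psi),np.sin(psi)]);f=np.array([np.sin(psi),-np.cos(psi)])
dd=np.array([.4573,.3353])-s['ee_pos'][:2]; print(np.degrees(psi),'t',dd@e*100,dd@f*100)
E
```

```text
t: 23.4
ee_pos: [0.4357, -0.2964, 0.1869]
tcp_rot: [0.626, 0.78, 0.0, 0.003]
force: [0.7, 0.8, -0.2]
gripper_width: 0.997
grasp_force: 0.0
scene 317 [ 426.2 -292.7   37.5] zmed 0.0753
wrist 2088 [ 425.8 -293.2   35.9] zmed 0.0755
[ 0.43474681 -0.29570394  0.18358791] [-6.66973575e-01  2.90727000e-01  1.64822085e+00  2.32720157e-05
  1.20218157e+00 -8.85918003e-01]
102.54411150763693 t 61.10429449312931 15.906332334503274
```

```bash
python3 -m crank '[[8.5,2,0.5,0,0],[8.5,6,1.6,0,-4],[8.5,10.5,2.7,0,-9],[8.5,15,3.9,0,-14],[8.5,19.5,5.1,0,-19],[8.5,24,6.2,0,-24],[8.5,28.5,7.4,0,-29],[8.5,33,8.6,0,-34],[8.5,37.5,9.8,0,-39],[8.5,42,10.9,0,-44],[8.5,46.5,12.1,0,-48],[8.5,51,13.3,0,-52],[8.5,55,14.3,0,-56],[8.5,58.5,15.2,0,-59],[8.5,60.5,15.7,0,-60.5],[8.5,61.1,15.9,0,-60.5],[8.5,61.1,15.9,0,-60.5],[8.5,61.1,15.9,0,-60.5]]'
python3 - <<'E'
from m import *
s=arm.get_state(); p,d,i=snap('wrist','w16'); P=cloud(d,i); fit(P,.034,.046,(.37,.53,.27,.42),'handle'); fit(P,.004,.013,(.3,.62,.2,.47),'cov')
snap('top','t16')
print(s['ee_pos'],np.degrees(2*np.arctan2(s['tcp_rot'][1],s['tcp_rot'][0])))
m=((P[...,2]>.004)&(P[...,2]<.05)&(P[...,0]>.33)&(P[...,1]>.2)); print(m.sum())
E
```

```text
t: 25.3
ee_pos: [0.4573, 0.3342, 0.183]
tcp_rot: [0.148, 0.989, -0.0, -0.0]
force: [-1.2, -0.5, 0.7]
gripper_width: 0.994
grasp_force: 0.0
handle 2141 (array([457. , 335.4]), array([15.9, 78. ]), 73.8) zmed 0.0379
cov 26379 (array([486.1, 381.9]), array([212. , 216.6]), 73.8) zmed 0.0061
[0.45728233 0.33415173 0.18297937] 162.9718357346654
42193
```

View pics/w16.png

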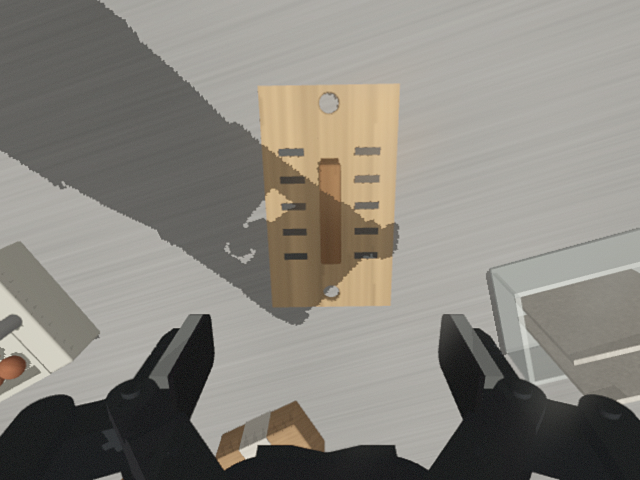

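The wrist view shows the bar at (330,212) running vertically, with holes at (329,103) and (332,290). Only sub-millimetre and 0.8° corrections are needed. I'll descend and grip.

```bash
python3 -m crank '[[8.5,0.06,0.1,2,-0.8],[8.5,0.06,0.1,5,-0.8],[8.5,0.06,0.1,8.5,-0.8],[6,0.06,0.1,12,-0.8],[5,0.06,0.1,14.5,-0.8],[5,0.06,0.1,16,-0.8],[5,0.06,0.1,16.8,-0.8],[5,0.06,0.1,16.8,-0.8],[3,0.06,0.1,16.8,-0.8],[0.5,0.06,0.1,16.8,-0.8],[0.5,0.06,0.1,16.8,-0.8],[0.5,0.06,0.1,16.8,-0.8],[0.5,0.06,0.1,16.8,-0.8],[0.5,0.06,0.1,16.8,-0.8],[0.5,0.06,0.1,16.8,-0.8]]' 80
python3 -m crank '[[0.5,0,0,-0.5,0],[0.5,0,0,-2,0],[0.5,0,0,-4,0],[0.5,0,0,-7,0],[0.5,0,0,-10,0],[0.5,0,0,-12.5,0],[0.5,0,0,-14,0],[0.5,0,0,-14,0],[0.5,0,0,-14,0]]'
python3 - <<'E'
from m import *
s=arm.get_state(); psi=2*np.arctan2(s['tcp_rot'][1],s['tcp_rot'][0]);e=np.array([np.cos(psi),np.sin(psi)]);f=np.array([np.sin(psi),-np.cos(psi)])
dd=np.array([.4824,-.0065])-s['ee_pos'][:2]; print(s['ee_pos'],np.degrees(psi),'t',dd@e*100,dd@f*100)
E
```

```text
t: 26.9
ee_pos: [0.4576, 0.3367, 0.0169]
tcp_rot: [0.14, 0.99, 0.001, 0.001]
force: [-0.6, -1.9, 6.5]
gripper_width: 0.171
grasp_force: 79.1
t: 27.8
ee_pos: [0.4568, 0.3362, 0.1555]
tcp_rot: [0.141, 0.99, 0.0, -0.0]
force: [1.5, -0.8, -3.6]
gripper_width: 0.167
grasp_force: 78.4
[0.45679149 0.33615644 0.15550282] 163.84588826819257 t -11.99319316193162 -32.20024233949178
```

```bash
python3 -m crank '[[0.5,-0.4,-1,0,2],[0.5,-1.1,-3,0,6],[0.5,-2.2,-6,0,11],[0.5,-3.4,-9,0,17],[0.5,-4.5,-12,0,23],[0.5,-5.6,-15,0,29],[0.5,-6.7,-18,0,35],[0.5,-7.8,-21,0,41],[0.5,-8.9,-24,0,47],[0.5,-10,-27,0,53],[0.5,-11,-29.5,0,58],[0.5,-11.7,-31.3,0,61],[0.5,-12,-32.2,0,61.3],[0.5,-12,-32.2,0,61.3],[0.5,-12,-32.2,0,61.3]]'
python3 -m crank '[[0.5,0,0,1.5,0],[0.5,0,0,3,0],[0.5,0,0,4.5,0],[0.5,0,0,5.2,0],[0.5,0,0,5.2,0],[0.5,0,0,5.2,0]]'
python3 - <<'E'
from m import *
s=arm.get_state();print(s['ee_pos'],np.degrees(2*np.arctan2(s['tcp_rot'][1],s['tcp_rot'][0])))
p,d,i=snap('scene','s17');P=cloud(d,i); fit(P,.085,.103,(.35,.62,-.13,.12),'cover')
p3,d3,i3=snap('wrist','w17');P=cloud(d3,i3); fit(P,.085,.103,(.35,.62,-.13,.12),'cover wrist')
p2,_,_=load('scene0')
cv2.imwrite('pics/s17c.png',np.hstack([cv2.resize(p[150:300,250:380],(390,450)),cv2.resize(p3,(400,450))]))
E
```

```text
t: 29.3
ee_pos: [0.4824, -0.006, 0.1552]
tcp_rot: [0.625, 0.78, -0.0, -0.0]
force: [-1.0, 0.3, -3.1]
gripper_width: 0.174
grasp_force: 78.4
t: 29.9
ee_pos: [0.4829, -0.0061, 0.104]
tcp_rot: [0.625, 0.78, 0.0, 0.0]
force: [0.0, 0.3, -3.0]
gripper_width: 0.165
grasp_force: 78.3
[ 0.48293493 -0.0060537   0.10398427] 102.58748886905072
cover 2363 (array([482.4,  -6.2]), array([108.7, 191.1]), 12.4) zmed 0.0949
cover wrist 67943 (array([482.3,  -7.2]), array([107.1, 186.3]), 12.4) zmed 0.0933
```

View pics/s17c.png

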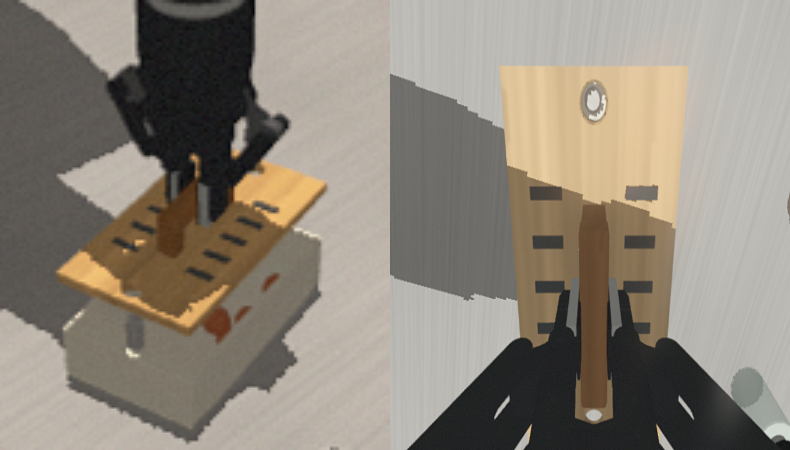

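Both pins show through the holes in the wrist view, the far one near (325,107) and the near one near (326,442) at full resolution. I'll compute the hole and pin offsets from this view.

```bash
python3 - <<'E'
from m import *
p,d,i=load('wrist17' if 0 else 'w17');P=cloud(d,i);z=P[...,2]
psi=np.radians(102.55);e=np.array([np.cos(psi),np.sin(psi)]);f=np.array([np.sin(psi),-np.cos(psi)])
for (u,v) in((325,107),(326,442)):
    w=np.s_[max(v-45,0):min(v+38,480),u-40:u+40]; zz=z[w]; off=(w[1].start,w[0].start)
    hole=((zz<.085)&(d[w]>0)).astype(np.uint8); n,l,st,c=cv2.connectedComponentsWithStats(hole)
    k=1+np.argmax(st[1:,4]); cnt=cv2.findContours((l==k).astype(np.uint8),0,1)[0][0].reshape(-1,2)+off
    # hole's upper edge points (on plate top plane) give circle fit
    H=onplane(cnt,i,.0933)[:,:2]; A=np.c_[2*H,np.ones(len(H))]; s=np.linalg.lstsq(A,(H**2).sum(1),rcond=None)[0]
    pm=(abs(zz-.0695)<.006)&(l==k); ys,xs=np.where(pm); Q=P[w][pm][:,:2]
    print('hole',s[:2].round(4),'r',np.sqrt(s[2]+s[:2]@s[:2]).round(4),'bbox',st[k],'pin n',len(Q))
    if len(Q)>5:
        cc=np.array(cv2.minEnclosingCircle((Q*1000).astype(np.float32))[0])/1000; print(' pin',cc.round(4),Q.mean(0).round(4),'pin-hole tool xy mm',((cc-s[:2])@e*1000).round(1),((cc-s[:2])@f*1000).round(1))
crop=np.hstack([cv2.resize(p[67:147,285:365],(380,380)),cv2.resize(p[400:480,285:365],(380,380))]);cv2.imwrite('pics/h.png',crop)
E
```

```text
hole [0.4648 0.071 ] r 0.007 bbox [  21   26   40   42 1283] pin n 624
 pin [0.4641 0.0711] [0.4641 0.0711] pin-hole tool xy mm 0.3 -0.6
hole [ 0.4986 -0.081 ] r 0.0045 bbox [ 27  40  26  13 229] pin n 0
```

View pics/h.png

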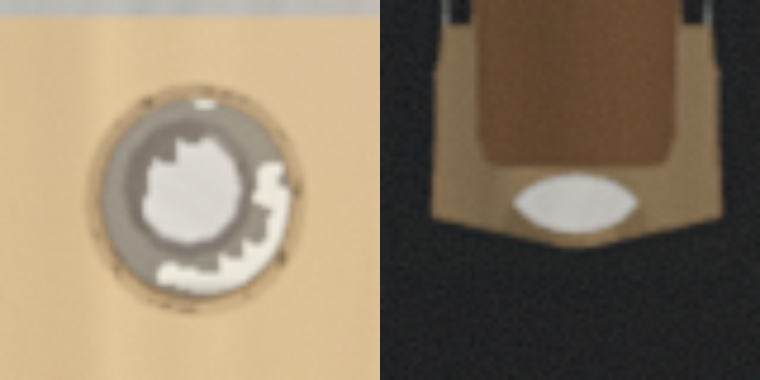

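The left crop shows the pin tip almost concentric in the far hole, with an offset of about 0.6 mm. I'll apply that and lower with the grip held.

```bash
python3 -m crank '[[0.5,0.02,-0.05,0.4,0],[0.5,0.02,-0.05,0.8,0],[0.5,0.02,-0.05,1.2,0],[0.5,0.02,-0.05,1.5,0],[0.5,0.02,-0.05,1.8,0],[0.5,0.02,-0.05,2.1,0],[0.5,0.02,-0.05,2.1,0]]'
```

```text
t: 30.7
ee_pos: [0.482, -0.0063, 0.082]
tcp_rot: [0.626, 0.78, -0.0, -0.0]
force: [-0.0, -0.5, -2.9]
gripper_width: 0.169
grasp_force: 78.3
```

```bash
python3 -m crank '[[0.5,0,0,0.4,0],[0.5,0,0,0.8,0],[0.5,0,0,1.2,0],[0.5,0,0,1.5,0],[0.5,0,0,1.7,0],[0.5,0,0,1.8,0],[0.5,0,0,1.9,0],[0.5,0,0,1.9,0]]'
```

```text
t: 31.5
ee_pos: [0.4822, -0.0063, 0.0635]
tcp_rot: [0.626, 0.78, 0.0, -0.0]
force: [-0.3, -0.1, -2.7]
gripper_width: 0.168
grasp_force: 78.3
```

```bash
python3 -m crank '[[0.5,0,0,0.1,0],[0.5,0,0,0.2,0],[0.5,0,0,0.3,0],[0.5,0,0,0.35,0],[0.5,0,0,0.35,0]]'
```

```text
t: 32.0
ee_pos: [0.4823, -0.0063, 0.0618]
tcp_rot: [0.626, 0.78, 0.0, 0.0]
force: [-14.3, 0.8, 27.4]
gripper_width: 0.172
grasp_force: 82.6
```

Contact came at the flush height (about 45 mm). I'll ease off the pressure, open, rise and check.

```bash
python3 -m crank '[[0.5,0,0,-0.1,0],[1.2,0,0,-0.13,0],[2,0,0,-0.13,0],[3,0,0,-0.13,0],[5,0,0,-0.13,0],[5,0,0,-0.13,0],[5,0,0,-0.13,0],[5,0,0,-1,0],[5,0,0,-3,0],[5,0,0,-6,0],[5,0,0,-10,0],[5,0,0,-13,0],[5,-4,0,-14,0],[5,-8,0,-14,0],[5,-12,0,-14,0],[5,-16,0,-14,0],[5,-20,0,-14,0],[5,-20,0,-14,0]]'
python3 - <<'E'
from m import *
for c in('scene','top'):
    p,d,i=snap(c,c+'20');P=cloud(d,i); fit(P,.048,.059,(.35,.62,-.13,.12),c+' cover')
    a=P[(P[...,2]>.045)&(P[...,2]<.062)&(abs(P[...,0]-.482)<.11)&(abs(P[...,1]+.006)<.11)]; A=np.c_[a[:,:2]-[.482,-.006],np.ones(len(a))]; print('plane',np.linalg.lstsq(A,a[:,2],rcond=None)[0].round(4))
    if c=='scene': cv2.imwrite('pics/s20c.png',p)
E
```

```text
t: 33.8
ee_pos: [0.5257, -0.2053, 0.2002]
tcp_rot: [0.627, 0.779, -0.0, 0.0]
force: [-0.2, 0.2, 1.0]
gripper_width: 0.587
grasp_force: 0.0
scene cover 2474 (array([481.5,  -5.9]), array([108.9, 190.7]), 12.6) zmed 0.0529
plane [-0.0084  0.0021  0.0528]
top cover 4600 (array([482.5,  -7. ]), array([107.1, 186.3]), 12.5) zmed 0.0538
plane [-0.0002 -0.0002  0.0538]
```

View pics/s20c.png

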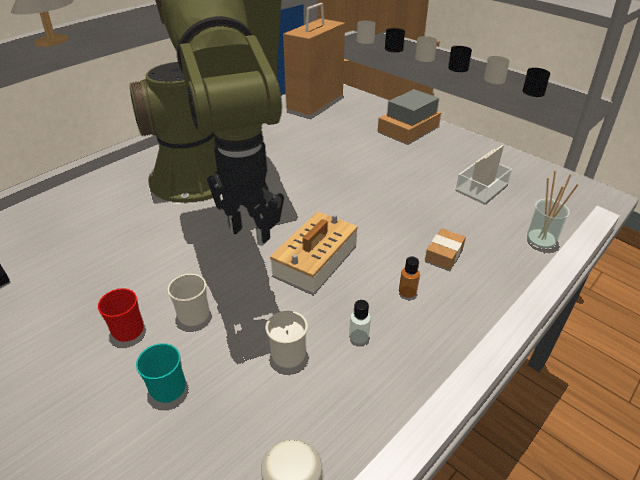

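The cover lies flat on the rim at (315,245), level with its top 53 mm up. The empty cup stands upright at (190,300), and the candle, bottles and carton look unmoved.

```bash
python3 -c "
from plant import arm
print(arm.finish_job())"
```

```text
the job is handed in; nothing more can be done
None
```

The job is handed in at about 34 s: all six stones are in the tray, the empty cup stands upright on the counter, and the cover was held until it sat flush over both pins; the candle, bottles and soap carton look untouched.

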